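Line up the solder reels by size

ROBOT

A 7-joint arm with a two-finger parallel gripper is mounted at the origin on the work surface. World frame = base frame: x ahead of the robot, y to its left, z up, the work surface at z = 0. Lengths are in m, angles in rad, forces in N, time in s.
With the tool pointing down it reaches from about 0.425 to 1.025 m from the base axis. Payload 3.6 kg.
Tool frame: the origin (TCP) lies on the centre line of the jaws, within the pads' length; the fingertips stand 25 mm ahead of it and the grasp point (between the pads) lies 6 mm ahead of it; z points along the fingers, y is the line along which they close (so a half turn about z gives the same grasp; the last joint's range is limited). The gripper opens to 85 mm and grips with 20 to 120 N. Pads are 22 mm wide; open, the fingers measure 114 mm over their backs; the gripper's body (76 mm by 85 mm) begins 54 mm behind the grasp point. The pads swing forward as they close: fully open they stand 13 mm farther back than shut.
Start: joints at [-0.093, 0.591, 0.048, 1.609, -0.033, 0.943, -0.034], TCP at [0.725, 0, 0.256] pointing down, gripper open.
Joint ranges: [-2.69, 2.69], [-0.47, 2.24], [-1.27, 1.36], [0.19, 2.51], [-1.53, 4.68], [0.08, 2.07], [-3.09, 3.09]. Speed limits (rad/s): [2.57, 2.57, 3.14, 3.14, 3.14, 3.14, 3.14].

INTERFACE

Orientations are given as a unit quaternion [x, y, z, w].
In Python, from station import arm gives the robot as it stands.
- The arm moves only by the tool arm_command, never from a script. Its argument "targets" is a list of rows, each a list of 7 numbers: the turn, a rotation vector about the tool's x, y, z normalised to -1 to 1, where 1 is 90 degrees, then the shift along the tool's x, y, z normalised to -1 to 1, where 1 is 50 cm, then the opening, from 0 (shut) to 1 (fully open). A call has exactly 8 rows; each row shifts and turns the commanded pose from where the row before left it, along the tool's axes as they then stand; what a row does not reach is not made up. A row lasts 1/8 s, in which the tool goes at most 62.5 mm and 10.7 degrees, less where a joint would pass 70% of its speed; a pose out of reach is approached as far as the arm can. A call with a number of a shift or a turn outside -1 to 1 is refused whole. A call with a gripper value outside its range is refused whole. The fingers move at their own pace and stop on an object; the grip force is fixed at half the most. Time passes only in rows, so rows that do not move let the fingers close, or fill a call up. It gives the time, the measured TCP pose, the force, the opening and the grip force at its end, in the units of the state.
- arm.get_obs(): the state, without advancing time (a new reading comes with each control period).
- arm.get_image(name): name is "scene" or "side" or "wrist"; returns (picture, depth): 480x640x3 uint8, blue, green, red; 480x640 float32, m along the optical axis (not along the pixel's ray), 0 where there is no reading.
- arm.camera_model(name): a dict with "intrinsics" (3x3 intrinsics, pixels), "distortion" ([k1, k2, p1, p2, k3] as OpenCV has them; the pictures are not rectified), "extrinsics" (4x4, takes a point from world to camera coordinates); the wrist camera has in their place "T_tool_cam" (4x4, takes a point from camera to tool coordinates, whose origin is the TCP and whose axes are the flange's). Camera axes: x right, y down, z forward; pixel columns grow to the right and rows downward; lengths in m; the calibration is good to about 2 mm. A picture is of the moment at which its call begins: read the wrist's pose just before it. camera_model takes no time and is no camera call.
- arm.close_job(): hands the job in; it is judged then, once.
The state is a dict: "clock": time; "joints": joint angles; "qd": joint speeds; "joint_efforts": joint torques, N m; "ee_pos": TCP position; "tool_rot": TCP orientation; "ft_force": force on the tool from outside, world axes, zero at the start; "moment": the same for the moment, N m; "gripper_width": finger opening in m; "gripper_force": force on a finger pad.
Only numpy, scipy, OpenCV 4.12 (cv2) and the standard library are available. Lean on these libraries where they do the work, as an engineer would, in place of code of your own. Each camera call takes 0.05 s, during which the arm holds its last target. There are 200 camera calls.

TASK

Line the four solder reels up on the aluminium strip in order of size, the biggest next to the red end block and the smallest next to the grey one, each standing upright and centred on its own mark. Let go of them all, and leave the flux tin, the tape roll and the heat sink where they are.

Things in the scene. Friction and masses are not known exactly. Their poses are not given: they have to be found in the camera images.
- white_centre (a point): Biggest solder reel: grey metal wire wound between white flanges, dark hub spot on top; a plain upright cylinder 56 mm in diameter and 52 mm high, about 420 g, standing loose on the bench. Point: its centre, 26 mm above its underside; z is its upright axis.
- blue_centre (a point): Second biggest solder reel: grey metal wire wound between blue flanges, dark hub spot on top; a plain upright cylinder 48 mm in diameter and 46 mm high, about 280 g, standing loose on the bench. Point: its centre, 23 mm above its underside; z is its upright axis.
- yellow_centre (a point): Second smallest solder reel: grey metal wire wound between yellow flanges, dark hub spot on top; a plain upright cylinder 40 mm in diameter and 40 mm high, about 170 g, standing loose on the bench. Point: its centre, 20 mm above its underside; z is its upright axis.
- black_centre (a point): Smallest solder reel: grey metal wire wound between black flanges, grey hub spot on top; a plain upright cylinder 32 mm in diameter and 34 mm high, about 90 g, standing loose on the bench. Point: its centre, 17 mm above its underside; z is its upright axis.
- strip: Fixed flat aluminium strip on the bench, 360 mm long (its y axis), 70 mm wide (its x axis) and 6 mm thick; the reels stand on its top face. Origin: centre of its underside. Four round marks (grey disc with white rim, 48 mm across, white dot in the middle) lie on its centre line at y = -108, -36, +36 and +108 mm, all alike. Its position and direction vary; it carries an end block at each end.
- red_end: Red end block fixed on one end of the strip, across it: 70 mm (strip's x) by 18 mm (strip's y) by 20 mm high. It sits at y = +165 or -165 mm of the strip, which end varies; an equal grey block sits at the other end. Origin: centre of its underside, 6 mm above the bench.
- flux_tin: Bystander: flat orange round tin, 40 mm across, 16 mm high, loose on the bench among the reels. Origin: centre of its underside.
- tape: Bystander: roll of tan tape lying flat, 60 mm across, hole 44 mm, 20 mm high, loose. Origin: centre of its underside.
- heat_sink: Bystander: dark finned heat sink, 50 x 56 mm, 26 mm high, loose. Origin: centre of its underside.
Things that resemble listed ones, but are neither listed nor needed, are in the scene too. What is shaped like the part that bears yellow_centre but brown is not meant.

How it is judged:
At the end, for the whole second after the job is handed in: Each reel stands upright (within 0.1 rad) on the strip, at rest and released, its centre within 12 mm of its mark both along and across the strip; counted from the red end block: white, blue, yellow, black (x of white_centre in the frame of strip between -0.012 and 0.012 m and horizontal distance between white_centre and red_end between 0.045 and 0.069 m and y of white_centre in the frame of strip between -0.13 and 0.13 m and z of white_centre in the frame of strip between 0.028 and 0.036 m and angle between each of white_centre, blue_centre, yellow_centre, black_centre's own z axis and vertical below 0.1 rad and linear speed of each of reel_white, reel_blue, reel_yellow, reel_black below 0.02 m/s and angular speed of each of reel_white, reel_blue, reel_yellow, reel_black below 0.2 rad/s and x of blue_centre in the frame of strip between -0.012 and 0.012 m and horizontal distance between blue_centre and red_end between 0.117 and 0.141 m and y of blue_centre in the frame of strip between -0.13 and 0.13 m and z of blue_centre in the frame of strip between 0.025 and 0.033 m and x of yellow_centre in the frame of strip between -0.012 and 0.012 m and horizontal distance between yellow_centre and red_end between 0.189 and 0.213 m and y of yellow_centre in the frame of strip between -0.13 and 0.13 m and z of yellow_centre in the frame of strip between 0.022 and 0.03 m and x of black_centre in the frame of strip between -0.012 and 0.012 m and horizontal distance between black_centre and red_end between 0.261 and 0.285 m and y of black_centre in the frame of strip between -0.13 and 0.13 m and z of black_centre in the frame of strip between 0.019 and 0.027 m); the robot touches nothing.
It fails at once if the flux tin is moved more than 20 mm (distance of flux_tin from where it was at the start of the episode above 0.02 m).
It fails at once if the tape is moved more than 20 mm (distance of tape from where it was at the start of the episode above 0.02 m).
It fails at once if the heat sink is moved more than 20 mm (distance of heat_sink from where it was at the start of the episode above 0.02 m).
It also fails if it takes over 109 s, if anything falls off the work surface, if the arm or the gripper's body presses on something with over 40 N, if the wrist force passes 120 N, or if a joint passes its speed limit or range.

## Working session

There is one attempt and no reset: what is moved stays moved. The work goes in short steps, Python scripts to look and compute and a tool call to move; the robot and the scene stay as the last step left them, time stands still between calls to the robot, and variables do not carry over. Pictures are saved under pics/ and viewed, at most 14 in all, crops included, and the job is handed in when it is done.

Besides the shell and the picture viewer there is one more tool, called in YAML: its name, and indented under it one key for each argument. arm_command: Moves the arm, as the interface text tells. Scaled input: -1 to 1 covers 50 cm each way for a shift and 90 degrees each way for a turn. Its arguments: {"type":"object","properties":{"targets":{"type":"array"}},"required":["targets"]}

```bash
ls; mkdir -p pics; python3 - <<'E'
from station import arm
import cv2,numpy as np
o=arm.get_obs();print(o)
for n in("scene","side","wrist"):
    im,d=arm.get_image(n);cv2.imwrite(f"pics/{n}0.png",im);np.save(f"pics/{n}0.npy",d)
    print(n,{k:np.round(v,4).tolist() for k,v in arm.camera_model(n).items()})
E
```

```text
pics
{'clock': 0.0, 'joints': array([-0.09350038,  0.59207267,  0.04830191,  1.60985388, -0.03328135,
        0.94271334, -0.03369916]), 'qd': array([-1.15232582e-03,  4.52495095e-04,  8.32315066e-05,  6.23060253e-04,
        9.96641587e-04,  1.63890775e-03, -4.25410451e-04]), 'joint_efforts': array([ 3.78132427e-04, -5.48684978e+01,  1.54672019e+00, -1.98121297e+01,
        9.43630905e-03,  8.90732801e-03, -1.16924070e-05]), 'ee_pos': array([7.24211249e-01, 3.62829658e-06, 2.55162629e-01]), 'tool_rot': array([ 0.70707445,  0.70713822, -0.00084113, -0.00074166]), 'ft_force': array([ 1.16810773, -0.51025396, -0.17696241]), 'moment': array([0.02888991, 0.03457274, 0.01345274]), 'gripper_force': 0.0, 'gripper_width': 0.08531467705276119}
scene {'intrinsics': [[455.3866, 0.0, 321.1827], [0.0, 455.3866, 237.8405], [0.0, 0.0, 1.0]], 'distortion': [-0.1077, 0.0, 0.0, 0.0, 0.0], 'extrinsics': [[0.1153, 0.9931, 0.0194, -0.084], [0.7278, -0.0712, -0.6821, -0.3324], [-0.676, 0.0928, -0.731, 1.3298], [0.0, 0.0, 0.0, 1.0]]}
side {'intrinsics': [[523.2813, 0.0, 333.8647], [0.0, 523.2813, 237.8366], [0.0, 0.0, 1.0]], 'distortion': [-0.1224, 0.0, 0.0, 0.0, 0.0], 'extrinsics': [[0.7865, -0.6176, -0.0035, -0.3871], [-0.477, -0.6037, -0.6387, 0.2903], [0.3924, 0.504, -0.7694, 0.8677], [0.0, 0.0, 0.0, 1.0]]}
wrist {'intrinsics': [[364.8847, 0.0, 319.2577], [0.0, 364.8847, 243.157], [0.0, 0.0, 1.0]], 'distortion': [-0.0455, 0.0, 0.0, 0.0, 0.0], 'T_tool_cam': [[0.0, -0.9537, -0.3007, 0.0771], [1.0, 0.0002, -0.0008, 0.001], [0.0008, -0.3007, 0.9537, -0.1165], [0.0, 0.0, 0.0, 1.0]]}
```

View pics/scene0.png

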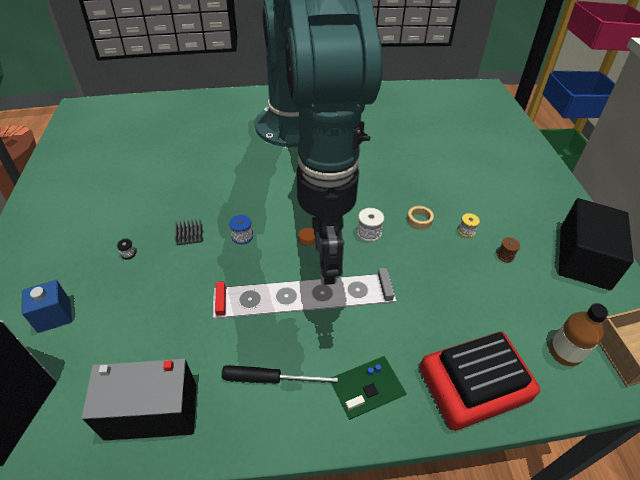

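View pics/side0.png

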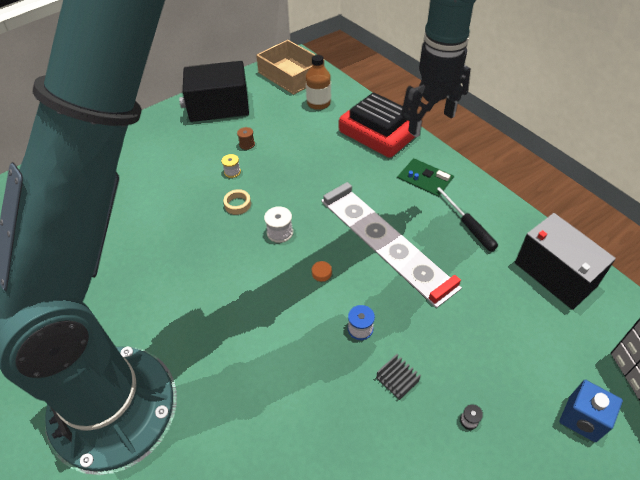

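View pics/wrist0.png

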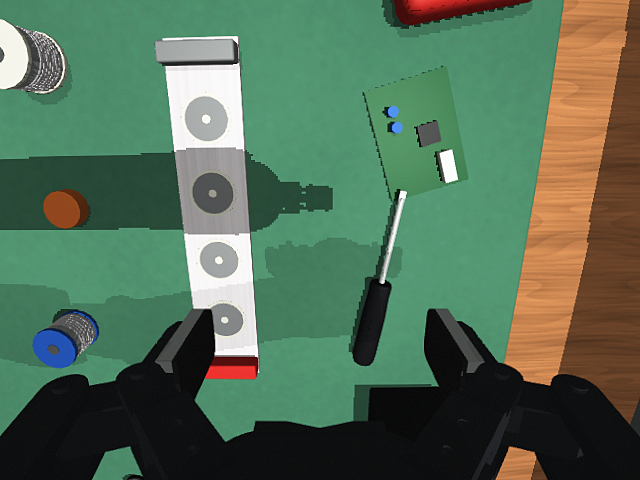

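Scene view: the reels are white (370,222), blue (240,228), yellow (469,222) and black (125,248). The marks are at (249,298), (286,296), (322,293) and (357,290), with the red block at (220,298) and the grey one at (387,285). For yellow there are two candidates. (469,222) has yellow flanges and fits, while (509,249) is brown and is the decoy. I'll confirm that in a crop while measuring.

```bash
cat > h.py <<'E'
from station import arm
import cv2,numpy as np
from scipy.spatial.transform import Rotation as R
def cam(n,o=None):
    m=arm.camera_model(n);K=np.array(m["intrinsics"]);D=np.array(m["distortion"])
    if n=="wrist":
        T=np.eye(4);T[:3,:3]=R.from_quat(o["tool_rot"]).as_matrix();T[:3,3]=o["ee_pos"];T=T@np.array(m["T_tool_cam"])
    else: T=np.linalg.inv(np.array(m["extrinsics"]))
    return K,D,T
def rays(c,uv):
    K,D,T=c;p=cv2.undistortPoints(np.float64(uv).reshape(-1,1,2),K,D)[:,0]
    return np.c_[p,np.ones(len(p))]@T[:3,:3].T,T[:3,3]
def plane(c,uv,z):
    d,o=rays(c,uv);return o+d*((z-o[2])/d[:,2])[:,None]
def cloud(c,depth,uv,r):
    u,v=uv;vv,uu=np.mgrid[max(v-r,0):min(v+r,480),max(u-r,0):min(u+r,640)]
    uv=np.c_[uu.ravel(),vv.ravel()];d,o=rays(c,uv);z=depth[uv[:,1],uv[:,0]]
    return o+d*z[:,None],uv
def top(c,depth,uv,h,r=24):
    p,_=cloud(c,depth,uv,r);p=p[(abs(p[:,2]-h)<.006)]
    q=np.float32(p[:,:2]);m=np.median(q,0);q=q[np.linalg.norm(q-m,axis=1)<.04]
    (x,y),rad=cv2.minEnclosingCircle(q*1000);return np.round([x,y,rad,len(q)],1),np.median(p[:,2])
def dot(im,uv,r=6):
    u,v=uv;g=im[v-r:v+r+1,u-r:u+r+1].min(2).astype(float);t=(g.max()*.6+np.median(g)*.4)
    w=np.clip(g-t,0,None);vv,uu=np.mgrid[v-r:v+r+1,u-r:u+r+1];return [(w*uu).sum()/w.sum(),(w*vv).sum()/w.sum()]
E
python3 - <<'E'
from h import *
S={"white":.052,"blue":.046,"yellow":.04,"black":.034,"tin":.016,"tape":.02,"sink":.026}
px={"scene":[(370,217),(240,222),(469,218),(125,244),(307,236),(420,216),(188,232)],
"side":[(278,218),(361,318),(230,161),(472,411),(322,271),(237,202),(398,376)]}
for n in px:
    im=cv2.imread(f"pics/{n}0.png");d=np.load(f"pics/{n}0.npy");c=cam(n)
    for (k,h),uv in zip(S.items(),px[n]): print(n,k,*top(c,d,uv,h),np.round(plane(c,[uv],h)*1000)[0,:2])
dp={"scene":[(249,298),(286,296),(322,293),(357,290)],"side":[(423,273),(399,251),(376,230),(354,211)],"wrist":[(225,320),(219,260),(213,194),(206,119)]}
o=arm.get_obs()
for n in dp:
    im=cv2.imread(f"pics/{n}0.png");p=plane(cam(n,o),[dot(im,q,5 if n!="wrist" else 8) for q in dp[n]],.006)*1000
    print(n,np.round(p[:,:2],1).tolist())
    print(np.round(np.linalg.norm(np.diff(p,axis=0),axis=1),1))
im=cv2.imread("pics/scene0.png")
a=cv2.resize(im[195:275,345:545],(800,320),interpolation=2);b=cv2.resize(im[195:275,95:295],(800,280),interpolation=2)
cv2.imwrite("pics/crop0.png",np.vstack([a,b]))
E
```

```text
scene white [455.9 141.8  29.4 383. ] 0.05305924020454533 [456. 138.]
scene blue [ 438.3 -144.9   25.3  302. ] 0.04740784517091284 [ 438. -145.]
scene yellow [473.  367.9  20.6 188. ] 0.03976258692174889 [468. 366.]
scene black [ 467.5 -394.3   17.   154. ] 0.03485864211151812 [ 468. -392.]
scene tin [459.    1.2  20.9 194. ] 0.016733038495482744 [466.  -1.]
scene tape [427.1 266.5  30.5 232. ] 0.019976494896632502 [432. 264.]
scene sink [ 424.5 -263.8   37.2  236. ] 0.026765416137869313 [ 438. -261.]
side white [455.5 140.6  28.7 440. ] 0.05209607546865641 [453. 136.]
side blue [ 438.7 -144.9   24.8  508. ] 0.04587835330818907 [ 437. -149.]
side yellow [472.1 366.6  21.9 179. ] 0.039057426479143675 [470. 362.]
side black [ 468.2 -394.9   16.5  301. ] 0.03411835155373755 [ 470. -391.]
side tin [4.583e+02 2.000e-01 2.090e+01 2.790e+02] 0.016088272827025074 [458.  -6.]
side tape [426.9 265.9  31.  248. ] 0.018488376428033193 [423. 257.]
side sink [ 425.2 -263.7   37.2  510. ] 0.025353686992507507 [ 421. -267.]
scene [[614.6, -129.8], [614.2, -57.6], [613.8, 14.7], [613.2, 86.8]]
[72.2 72.2 72.2]
side [[617.5, -128.9], [616.8, -56.7], [616.5, 15.4], [615.7, 87.4]]
[72.2 72.1 72. ]
wrist [[617.1, -129.2], [616.6, -57.2], [616.2, 15.0], [615.7, 86.9]]
[72.  72.2 71.9]
```

View pics/crop0.png

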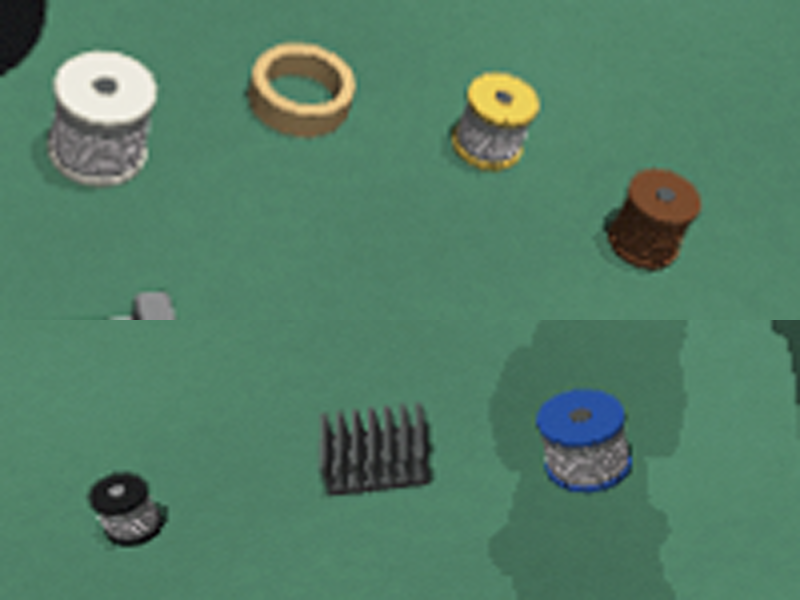

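The crop confirms yellow at crop pixel (503,97) and the brown decoy at (665,193). White, blue and black are also clear. Going for white first, at world (456,141).

arm_command:
  targets:
    - [0,0,0,0.047,-0.0894,0,1]
    - [0,0,0,0.047,-0.0894,0,1]
    - [0,0,0,0.047,-0.0894,0,1]
    - [0,0,0,0.047,-0.0894,0,1]
    - [0,0,0,0.047,-0.0894,0,1]
    - [0,0,0,0.047,-0.0894,0,1]
    - [0,0,0,0,0,0.1,1]
    - [0,0,0,0,0,0.1,1]

```text
clock: 1.15
ee_pos: [0.457, 0.142, 0.1562]
tool_rot: [0.706, 0.708, 0.002, 0.001]
ft_force: [0.4, 0.0, -0.6]
gripper_width: 0.0852
gripper_force: 0.0
```

arm_command:
  targets:
    - [0,0,0,-0.001,-0.002,0.077,1]
    - [0,0,0,0,0,0.077,1]
    - [0,0,0,0,0,0.077,1]
    - [0,0,0,0,0,0,1]
    - [0,0,0,0,0,0,0]
    - [0,0,0,0,0,0,0]
    - [0,0,0,0,0,0,0]
    - [0,0,0,0,0,0,0]

```text
clock: 2.15
ee_pos: [0.4556, 0.1406, 0.0426]
tool_rot: [0.707, 0.707, 0.0, 0.0]
ft_force: [-1.8, -0.2, 7.6]
gripper_width: 0.055
gripper_force: 63.3
```

arm_command:
  targets:
    - [0,0,0,0,0,-0.06,0]
    - [0,0,0,0,0,-0.08,0]
    - [0,0,0,-0.09,0.0538,0,0]
    - [0,0,0,-0.09,0.0538,0,0]
    - [0,0,0,-0.09,0.0538,0,0]
    - [0,0,0,-0.09,0.0538,0,0]
    - [0,0,0,-0.09,0.0538,0,0]
    - [0,0,0,-0.09,0.0538,0,0]

```text
clock: 3.15
ee_pos: [0.6172, -0.1311, 0.1115]
tool_rot: [0.707, 0.707, 0.0, 0.0]
ft_force: [1.2, 1.0, -5.0]
gripper_width: 0.0548
gripper_force: 66.5
```

```bash
python3 - <<'E'
from h import *
o=arm.get_obs();print(o["ee_pos"],o["gripper_width"],R.from_quat(o["tool_rot"]).as_matrix().round(3).tolist())
im,d=arm.get_image("side");cv2.imwrite("pics/side1.png",im)
c=cam("side")
p,_=cloud(c,d,(423,230),60);p=p[(p[:,2]>.1)&(p[:,2]<.14)]
print(len(p))
E
```

```text
[ 0.61720366 -0.13109535  0.11146742] 0.05477427964588272 [[0.0, 1.0, 0.0], [1.0, -0.0, 0.0], [0.0, 0.0, -1.0]]
654
```

View pics/side1.png

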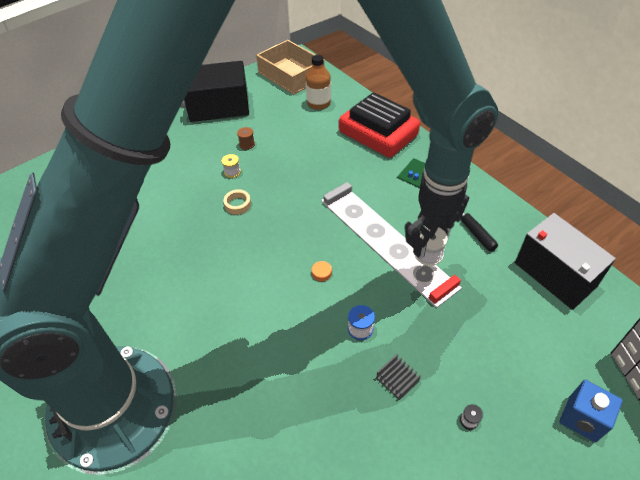

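The side view shows the white reel held upright over the mark by the red block at (430,245). The tin and the other reels haven't moved. Lowering and releasing.

arm_command:
  targets:
    - [0,0,0,0.004,0,0.05,0]
    - [0,0,0,0,0,0.05,0]
    - [0,0,0,0,0,0.025,0]
    - [0,0,0,0,0,0,0]
    - [0,0,0,0,0,0,1]
    - [0,0,0,0,0,0,1]
    - [0,0,0,0,0,0,1]
    - [0,0,0,0,0,0,1]

```text
clock: 4.2
ee_pos: [0.6175, -0.1275, 0.0486]
tool_rot: [0.707, 0.707, 0.0, 0.0]
ft_force: [0.5, -0.0, -0.3]
gripper_width: 0.0852
gripper_force: 0.0
```

arm_command:
  targets:
    - [0,0,0,0,0,-0.08,1]
    - [0,0,0,0,0,-0.12,1]
    - [0,0,0,-0.00875,-0.0895,0,1]
    - [0,0,0,-0.00875,-0.0895,0,1]
    - [0,0,0,-0.00875,-0.0895,0,1]
    - [0,0,0,-0.00875,-0.0895,0,1]
    - [0,0,0,0,0,0.06,1]
    - [0,0,0,0,0,0,1]

```text
clock: 5.2
ee_pos: [0.437, -0.1449, 0.1175]
tool_rot: [0.707, 0.707, -0.001, -0.001]
ft_force: [0.1, -0.1, 0.6]
gripper_width: 0.0857
gripper_force: 0.0
```

```bash
python3 - <<'E'
from h import *
im,d=arm.get_image("scene");cv2.imwrite("pics/scene2.png",im)
p,_=cloud(cam("scene"),d,(249,275),40);print(*top(cam("scene"),d,(249,280),.058,26))
im,d=arm.get_image("side");print(*top(cam("side"),d,(423,255),.058,35))
E
```

```text
[ 617.7 -127.4   28.6  583. ] 0.058899197633556
[ 618.6 -126.8   29.9  559. ] 0.058120984957052424
```

White is placed within about 2 mm. Grasping blue next.

arm_command:
  targets:
    - [0,0,0,0,0.002,0.08,1]
    - [0,0,0,0,0,0.06,1]
    - [0,0,0,0,0,0.018,1]
    - [0,0,0,0,0,0,1]
    - [0,0,0,0,0,0,0]
    - [0,0,0,0,0,0,0]
    - [0,0,0,0,0,0,0]
    - [0,0,0,0,0,0,0]

```text
clock: 6.3
ee_pos: [0.4395, -0.1452, 0.0405]
tool_rot: [0.707, 0.707, 0.0, 0.001]
ft_force: [-1.0, 0.8, 8.0]
gripper_width: 0.0467
gripper_force: 60.5
```

arm_command:
  targets:
    - [0,0,0,0,0,-0.07,0]
    - [0,0,0,0,0,-0.09,0]
    - [0,0,0,0.044,0.0885,0,0]
    - [0,0,0,0.044,0.0885,0,0]
    - [0,0,0,0.044,0.0885,0,0]
    - [0,0,0,0.044,0.0885,0,0]
    - [0,0,0,0,0,0.04,0]
    - [0,0,0,0,0,0.04,0]

```text
clock: 7.3
ee_pos: [0.6149, -0.0571, 0.0782]
tool_rot: [0.707, 0.707, -0.001, -0.001]
ft_force: [-0.2, -0.2, -2.5]
gripper_width: 0.0467
gripper_force: 63.2
```

arm_command:
  targets:
    - [0,0,0,0,0.002,0.04,0]
    - [0,0,0,0,0,0.021,0]
    - [0,0,0,0,0,0,0]
    - [0,0,0,0,0,0,0]
    - [0,0,0,0,0,0,1]
    - [0,0,0,0,0,0,1]
    - [0,0,0,0,0,0,1]
    - [0,0,0,0,0,0,1]

```text
clock: 8.3
ee_pos: [0.6174, -0.057, 0.0491]
tool_rot: [0.707, 0.707, 0.0, 0.0]
ft_force: [-0.2, -0.5, -0.1]
gripper_width: 0.0851
gripper_force: 0.0
```

arm_command:
  targets:
    - [0,0,0,0,0,-0.08,1]
    - [0,0,0,0,0,-0.12,1]
    - [0,0,0,0.1,-0.034,0,1]
    - [0,0,0,0.1,-0.034,0,1]
    - [0,0,0,0.1,-0.034,0,1]
    - [0,0,0,0.1,-0.034,0,1]
    - [0,0,0,0.1,-0.034,0,1]
    - [0,0,0,0.1,-0.034,0,1]

```text
clock: 9.3
ee_pos: [0.5146, 0.2446, 0.149]
tool_rot: [0.707, 0.707, 0.0, 0.0]
ft_force: [0.2, 0.0, 0.1]
gripper_width: 0.0854
gripper_force: 0.0
```

arm_command:
  targets:
    - [0,0,0,0.0815,-0.028,0,1]
    - [0,0,0,0.0815,-0.028,0,1]
    - [0,0,0,0.0815,-0.028,0,1]
    - [0,0,0,0,0,0.06,1]
    - [0,0,0,0,0,0.04,1]
    - [0,0,0,0,0,0,1]
    - [0,0,0,0,0,0,1]
    - [0,0,0,0,0,0,1]

```text
clock: 10.3
ee_pos: [0.4739, 0.3655, 0.0998]
tool_rot: [0.707, 0.707, 0.001, 0.0]
ft_force: [0.5, -0.3, -0.3]
gripper_width: 0.0855
gripper_force: 0.0
```

```bash
python3 - <<'E'
from h import *
im,d=arm.get_image("scene");cv2.imwrite("pics/scene3.png",im);c=cam("scene")
for uv,h in (((249,275),.058),((286,277),.052)): print(*top(c,d,uv,h,20))
o=arm.get_obs();print(o["ee_pos"]);im,d=arm.get_image("wrist");cv2.imwrite("pics/wrist3.png",im)
E
```

```text
[ 617.2 -127.3   28.6  564. ] 0.05896266378410486
[617.2 -57.1  24.8 415. ] 0.05294644015196459
[0.47381719 0.36550194 0.09977562]
```

View pics/scene3.png

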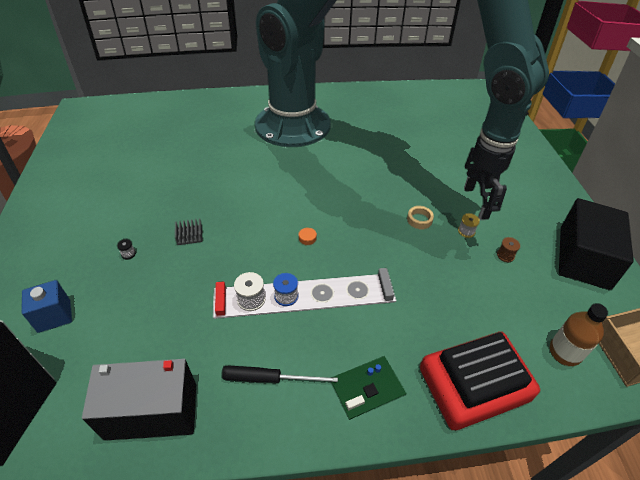

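White (249,285) and blue (286,286) stand on their marks. The gripper is above the yellow reel (469,225), with the brown one clear at (509,249). Descending.

arm_command:
  targets:
    - [0,0,0,0.003,-0.003,0.06,1]
    - [0,0,0,0,0,0.05,1]
    - [0,0,0,0,0,0.02,1]
    - [0,0,0,0,0,0,1]
    - [0,0,0,0,0,0,0]
    - [0,0,0,0,0,0,0]
    - [0,0,0,0,0,0,0]
    - [0,0,0,0,0,0,0]

```text
clock: 11.4
ee_pos: [0.4723, 0.3671, 0.0349]
tool_rot: [0.707, 0.707, 0.001, 0.0]
ft_force: [-0.4, -0.9, 5.7]
gripper_width: 0.0384
gripper_force: 59.9
```

arm_command:
  targets:
    - [0,0,0,0,0,-0.07,0]
    - [0,0,0,0,0,-0.08,0]
    - [0,0,0,-0.1,0.0407,0,0]
    - [0,0,0,-0.1,0.0407,0,0]
    - [0,0,0,-0.1,0.0407,0,0]
    - [0,0,0,-0.1,0.0407,0,0]
    - [0,0,0,-0.1,0.0407,0,0]
    - [0,0,0,-0.1,0.0407,0,0]

```text
clock: 12.4
ee_pos: [0.594, 0.065, 0.1088]
tool_rot: [0.707, 0.707, -0.0, -0.0]
ft_force: [0.2, 0.8, -1.6]
gripper_width: 0.0384
gripper_force: 60.7
```

arm_command:
  targets:
    - [0,0,0,-0.05,0.022,0,0]
    - [0,0,0,-0.05,0.022,0,0]
    - [0,0,0,0,0,0.05,0]
    - [0,0,0,0,0,0.04,0]
    - [0,0,0,0,0,0,0]
    - [0,0,0,0,0,0,0]
    - [0,0,0,0,0,0,0]
    - [0,0,0,0,0,0,0]

```text
clock: 13.4
ee_pos: [0.6163, 0.017, 0.0645]
tool_rot: [0.707, 0.707, 0.001, 0.0]
ft_force: [0.3, -0.4, -1.3]
gripper_width: 0.0385
gripper_force: 60.7
```

arm_command:
  targets:
    - [0,0,0,-0.004,0,0.03,0]
    - [0,0,0,0,0,0.016,0]
    - [0,0,0,0,0,0,0]
    - [0,0,0,0,0,0,0]
    - [0,0,0,0,0,0,1]
    - [0,0,0,0,0,0,1]
    - [0,0,0,0,0,0,1]
    - [0,0,0,0,0,0,1]

```text
clock: 14.4
ee_pos: [0.6158, 0.0148, 0.0407]
tool_rot: [0.707, 0.707, -0.0, -0.0]
ft_force: [-0.2, -0.9, 0.2]
gripper_width: 0.0853
gripper_force: 0.0
```

arm_command:
  targets:
    - [0,0,0,0,0,-0.09,1]
    - [0,0,0,0,0,-0.12,1]
    - [0,0,0,-0.1,-0.0361,0,1]
    - [0,0,0,-0.1,-0.0361,0,1]
    - [0,0,0,-0.1,-0.0361,0,1]
    - [0,0,0,-0.1,-0.0361,0,1]
    - [0,0,0,-0.1,-0.0361,0,1]
    - [0,0,0,-0.1,-0.0361,0,1]

```text
clock: 15.4
ee_pos: [0.5069, -0.2868, 0.1459]
tool_rot: [0.707, 0.707, 0.0, 0.0]
ft_force: [0.4, -0.2, 0.1]
gripper_width: 0.0851
gripper_force: 0.0
```

arm_command:
  targets:
    - [0,0,0,-0.072,-0.026,0,1]
    - [0,0,0,-0.072,-0.026,0,1]
    - [0,0,0,-0.072,-0.026,0,1]
    - [0,0,0,0,0,0.06,1]
    - [0,0,0,0,0,0.05,1]
    - [0,0,0,0,0,0,1]
    - [0,0,0,0,0,0,1]
    - [0,0,0,0,0,0,1]

```text
clock: 16.4
ee_pos: [0.4693, -0.3936, 0.092]
tool_rot: [0.707, 0.707, 0.0, 0.001]
ft_force: [-0.0, -0.1, 0.4]
gripper_width: 0.0854
gripper_force: 0.0
```

arm_command:
  targets:
    - [0,0,0,-0.002,-0.002,0.06,1]
    - [0,0,0,0,0,0.045,1]
    - [0,0,0,0,0,0.014,1]
    - [0,0,0,0,0,0,1]
    - [0,0,0,0,0,0,0]
    - [0,0,0,0,0,0,0]
    - [0,0,0,0,0,0,0]
    - [0,0,0,0,0,0,0]

```text
clock: 17.4
ee_pos: [0.4678, -0.3946, 0.0322]
tool_rot: [0.707, 0.707, -0.0, 0.001]
ft_force: [-1.2, -0.3, 4.8]
gripper_width: 0.0301
gripper_force: 59.1
```

arm_command:
  targets:
    - [0,0,0,0,0,-0.09,0]
    - [0,0,0,0,0,-0.1,0]
    - [0,0,0,0.1,0.0306,0,0]
    - [0,0,0,0.1,0.0306,0,0]
    - [0,0,0,0.1,0.0306,0,0]
    - [0,0,0,0.1,0.0306,0,0]
    - [0,0,0,0.1,0.0306,0,0]
    - [0,0,0,0.1,0.0306,0,0]

```text
clock: 18.4
ee_pos: [0.5595, -0.0926, 0.1262]
tool_rot: [0.707, 0.707, -0.0, -0.0]
ft_force: [0.4, 0.2, -0.1]
gripper_width: 0.0305
gripper_force: 59.5
```

arm_command:
  targets:
    - [0,0,0,0.09,0.028,0,0]
    - [0,0,0,0.09,0.028,0,0]
    - [0,0,0,0.09,0.028,0,0]
    - [0,0,0,0.09,0.028,0,0]
    - [0,0,0,0,0,0,0]
    - [0,0,0,0,0,0,0]
    - [0,0,0,0,0,0,0]
    - [0,0,0,0,0,0,0]

```text
clock: 19.4
ee_pos: [0.615, 0.0839, 0.1263]
tool_rot: [0.708, 0.706, -0.0, 0.0]
ft_force: [-0.0, -0.3, -0.1]
gripper_width: 0.0306
gripper_force: 59.5
```

arm_command:
  targets:
    - [0,0,0,0.006,0.001,0.07,0]
    - [0,0,0,0,0,0.06,0]
    - [0,0,0,0,0,0.03,0]
    - [0,0,0,0,0,0.014,0]
    - [0,0,0,0,0,0,0]
    - [0,0,0,0,0,0,1]
    - [0,0,0,0,0,0,1]
    - [0,0,0,0,0,0,1]

```text
clock: 20.4
ee_pos: [0.6161, 0.0888, 0.0399]
tool_rot: [0.707, 0.707, 0.0, 0.0]
ft_force: [-0.7, 1.0, 0.6]
gripper_width: 0.0825
gripper_force: 0.0
```

arm_command:
  targets:
    - [0,0,0,0,0,0,1]
    - [0,0,0,0,0,-0.08,1]
    - [0,0,0,0,0,-0.1,1]
    - [0,0,0,0,0,-0.1,1]
    - [0,0,0,0,-0.1,0,1]
    - [0,0,0,0,-0.1,0,1]
    - [0,0,0,0,0,0,1]
    - [0,0,0,0,0,0,1]

```text
clock: 21.4
ee_pos: [0.5167, 0.0889, 0.1797]
tool_rot: [0.707, 0.707, 0.001, 0.001]
ft_force: [0.7, -0.8, -0.6]
gripper_width: 0.0859
gripper_force: 0.0
```

```bash
python3 - <<'E'
from h import *
for n,uvs in (("scene",[(249,275),(286,277),(322,280),(357,280)]),("side",[(423,255),(399,233),(376,215),(354,200)])):
    im,d=arm.get_image(n);cv2.imwrite(f"pics/{n}9.png",im);c=cam(n)
    for uv,h in zip(uvs,(.058,.052,.046,.04)): print(n,*top(c,d,uv,h,18))
E
```

```text
scene [ 616.7 -127.1   28.3  524. ] 0.05901004252847597
scene [616.5 -55.7  25.5 420. ] 0.05310035423174886
scene [615.6  15.3  20.4 286. ] 0.04696366176260364
scene [616.6  88.8  17.8 182. ] 0.04082174266182875
side [ 617.6 -126.5   29.5  556. ] 0.05817047970089878
side [617.3 -58.2  25.2 377. ] 0.052141527601575755
side [614.5  15.5  21.5 239. ] 0.04608724436529499
side [617.1  89.2  18.4 139. ] 0.04028195564985915
```

View pics/side9.png

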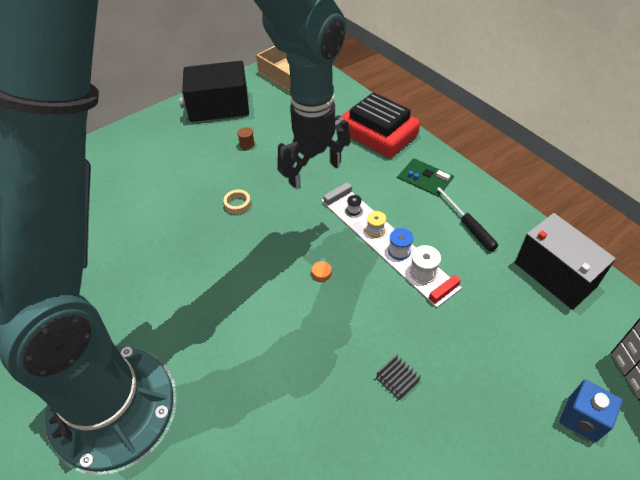

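All four reels stand upright on their marks, within about 3 mm. From the red block at (445,290) they run white (426,262), blue (401,241), yellow (376,222), black (354,204). The tin, tape and heat sink haven't moved, and the gripper is clear.

```bash
python3 -c "
from station import arm
print(arm.close_job())"
```

```text
the job is handed in; nothing more can be done
None
```

I handed the job in after about 21 s of robot time: white, blue, yellow and black stand in that order from the red block, each released upright within about 3 mm of its mark, with the tin, tape and heat sink left where they were; no verdict was returned.

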